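# Check a fan stand's handle socket with the depth gauge

## Robot

A 7-joint arm with a two-finger parallel gripper is mounted at the origin on the work surface. World frame = base frame: x ahead of the robot, y to its left, z up, the work surface at z = 0. Lengths are in m, angles in rad, forces in N, time in s.
With the tool pointing down it reaches from about 0.35 to 0.9 m from the base axis. Payload 7.2 kg.
Tool frame: the origin (TCP) lies at the very end of the fingers, on their centre line; the grasp point (between the pads) lies 19 mm behind it; z points along the fingers, y is the direction in which the jaws open and shut (so a half turn about z gives the same grasp; the last joint's range is limited). The gripper opens to 85 mm and grips with 20 to 120 N. Pads are 22 mm wide; open, the fingers measure 114 mm over their backs; the gripper's body (76 mm by 85 mm) begins 54 mm behind the grasp point. The pads swing forward as they close: fully open they stand 13 mm farther back than shut.
Start: joints at [1.147, 0.411, -0.013, 1.596, 0.006, 1.134, -0.082], TCP at [0.218, -0.586, 0.231] pointing down, gripper open.
Joint ranges: [-2.95, 2.95], [-0.29, 1.99], [-1.47, 1.44], [0.14, 2.54], [-1.03, 4.17], [0.13, 1.85], [-2.86, 2.86]. Speed limits (rad/s): [2.39, 2.39, 3.01, 3.01, 3.14, 3.14, 3.14].

## Interface

Orientations are given as a unit quaternion [w, x, y, z].
In Python, from bench import telemetry, snapshot, manip, models gives the robot as it stands. The module is installed in compiled form; this text tells all that it offers.
- The arm moves only by the tool send_rows, never from a script. Its arguments are lists of equal length, an entry for each row: "turn": the turn, a rotation vector about the tool's x, y, z in rad, a list of three; "offset": the shift along the tool's x, y, z in mm, a list of three; "jaw": the opening in per cent of the stroke, from 0 (shut) to 100 (fully open). In form: {"turn": [[wx, wy, wz], ...], "offset": [[tx, ty, tz], ...], "jaw": [jaw, ...]}. A call has 1 to 5 rows; each row is the pose to reach, as a shift and turn from the pose measured when the call began, along the tool's axes at that moment; what a row does not reach only later rows make up. A row lasts 1/12 s, in which the tool goes at most 41.7 mm and 7.16 degrees, less where a joint would pass 70% of its speed; a pose out of reach is approached as far as the arm can. A call with a gripper value outside its range is refused whole. The fingers move at their own pace and stop on an object; the grip force is fixed at half the most. Time passes only in rows, so rows that repeat a pose let the fingers close. It gives the time, the measured TCP pose, the force and the opening at its end, in the units of the state.
- telemetry.state(): the state, without advancing time (a new reading comes with each control period).
- snapshot(name): name is "side" or "top" or "wrist"; returns a dict with "image" (420x560x3 uint8, blue, green, red), "depth" (420x560 float32, m along the optical axis (not along the pixel's ray), 0 where there is no reading), "fx", "fy", "cx", "cy" (pixels), "view" (4x4, takes a point from world to camera coordinates); the wrist camera has in their place "hand_eye" (4x4, takes a point from camera to tool coordinates, whose origin is the TCP and whose axes are the flange's). Camera axes: x right, y down, z forward; pixel columns grow to the right and rows downward; lengths in m; the calibration is good to about 2 mm. A picture is of the moment at which its call begins: read the wrist's pose just before it.
- manip.finish_job(): hands the job in, once; it reports no verdict.
Trained networks look in the newest picture that a camera, given by its name, has taken for a name from the list of things; names that differ only in an ending like _2 or _b are one class to them, and where a whole thing is asked for, a point or a joint stands for the part that bears it (a point fixed in the world has none). Each returns a list of dicts, best first, with "p" (0 to 1); they miss things now and then, are a little off and sometimes report something else, mostly with a low value. They report only what shows in the picture. A call takes as long as a camera call. They do not tell look-alikes from the thing itself.
- models.search_frame(camera, label): "location" ([column, row] in pixels, amid what is visible of it).
- models.cut_out(camera, label): "region" (420x560 bool, what is visible of it) and "location" ([column, row] in pixels, amid what is visible of it).
- models.spot_point(camera, label): "location" ([column, row] in pixels: a listed point, or the origin of a listed thing).
The state is a dict: "t": time; "q": joint angles; "qd": joint speeds; "effort": joint torques, N m; "position": TCP position; "tool_rot": TCP orientation; "contact_force": force on the tool from outside, world axes, zero at the start; "wrist_torque": the same for the moment, N m; "finger_gap": finger opening in m.
Only numpy, scipy, OpenCV 4.12 (cv2) and the standard library are available. Lean on these libraries where they do the work, as an engineer would, in place of code of your own. Each camera call takes 0.05 s, during which the arm holds its last target. There are 200 camera calls.

## Task

Take the wooden-handled depth gauge from its rest and slide its rod down the slanted brass tube of the fan stand until the collar stops against the rim; be gentle, as the tube is sprung and must not be shoved down to its bottom. Then draw the rod right out and finish holding the gauge still and level in the gripper, with the red tip about 12 cm above the middle of the white card, ready to be read. Do not put it down or let go, and leave the phone, tape and glue bottle where they are.

Things in the scene. Friction and masses are not known exactly. Their poses are not given: they have to be found in the camera images.
- gauge: Loose depth gauge, about 80 g. Origin: centre of the collar's stop face, on the axis. Along -x: steel rod, 9 mm diameter, 100 mm long, last 20 mm red. Along +x: brass collar, 28 mm diameter, x 0 to 8 mm, then wooden handle, x 8 to 98 mm, 18 mm wide (y), 22 mm high (z). Centre of mass near x +30 mm. Starts level on the rest, tip roughly towards the robot, z up, axis 70 mm above the table
- gauge_tip (a point): Very end of the gauge's red tip, on the rod's axis; tapered to 5 mm across; axes as gauge
- rest: Fixed plywood rest carrying the gauge, origin on the table under the gauge's origin, x axis along the gauge. Base x -75 to 115 mm, 60 mm wide, 10 mm thick. Notched posts, open upwards: under the rod at x -50 mm (34 mm wide, 76 mm high), under the handle's end at x 83 to 97 mm (40 mm wide, 69 mm high); the handle is free at its sides and below from x 10 to 80 mm
- stand: Fixed wooden fan stand, origin on the table right below the tube's mouth. Base x -115 to 50 mm, 80 mm wide, 12 mm thick. Two cheeks hold the slanted brass tube, its mouth 130 mm above the table, looking towards the stand's +x (roughly away from the robot) and 30 degrees above level
- sleeve_mouth (a point): Centre of the brass tube's rim (moves with the tube). Its x axis points out of the tube along its axis (30 degrees above level), y is level, z up-ish. Tube outside diameter 24 mm, bore 14 mm, 112 mm long, open at both ends; the gauge's collar stops on this rim with the tip 12 mm short of the lower end
- sleeve (a joint): How far the sprung tube is pushed in along its axis, m: 0 at rest, 0.012 at its bottom. It starts to give at 2.4 N and yields about 1.2 N per mm
- card: White card fixed flat on the table, 90 x 60 x 2 mm, origin at the centre of its underside
- phone: Black phone, 72 x 150 x 9 mm, loose bystander, origin under its centre
- tape: Yellow ring of tape, 90 mm diameter, 24 mm high, loose bystander, origin under its centre
- glue: White glue bottle with orange cap, 48 mm diameter, 120 mm high, loose bystander, origin under its centre
Mind the look-alikes: they are no part of the job. Of the things that look like the gauge, the middle-sized one is meant.

How it is judged:
By the outcome, as a careful person would: the job done as asked, in the order asked, and still so for the second after the job is handed in, while the arm keeps its last pose, push and grip.
It also fails if it takes over 61 s, if anything falls off the work surface, if the arm or the gripper's body presses on something with over 40 N, if the wrist force passes 120 N, or if a joint passes its speed limit or range.

## Working session

There is one attempt and no reset: what is moved stays moved. The work goes in short steps, Python scripts to look and compute and a tool call to move; the robot and the scene stay as the last step left them, time stands still between calls to the robot, and variables do not carry over. Pictures are saved under pics/ and viewed, about 8 in all and at most 12, crops included, and the job is handed in when it is done.

Besides the shell and the picture viewer there is one more tool, called after "Request:" as name(argument=value, ...) on one line, values as JSON. send_rows: Moves the arm, as the interface text tells. Its arguments: {"type":"object","properties":{"turn":{"type":"array","items":{"type":"array","items":{"type":"number"}}},"offset":{"type":"array","items":{"type":"array","items":{"type":"number"}}},"jaw":{"type":"array","items":{"type":"number"}}},"required":["turn","offset","jaw"]}

```bash
mkdir -p pics
cat > h.py <<'E'
import numpy as np, cv2
from scipy.spatial.transform import Rotation as R
from bench import telemetry, snapshot, manip, models
def Rq(q): return R.from_quat([q[1],q[2],q[3],q[0]]).as_matrix()
def cam2world(s,st=None):
    if 'view' in s: return np.linalg.inv(np.array(s['view']))
    T=np.eye(4); T[:3,:3]=Rq(st['tool_rot']); T[:3,3]=st['position']
    return T@np.array(s['hand_eye'])
def cloud(s,T):
    d=s['depth']; v,u=np.mgrid[:d.shape[0],:d.shape[1]]
    P=np.stack([(u-s['cx'])/s['fx']*d,(v-s['cy'])/s['fy']*d,d,np.ones_like(d)],-1)@T.T
    P=P[...,:3]; P[d==0]=np.nan; return P
def proj(s,T,p):
    c=np.linalg.inv(T)@np.append(p,1); return c[0]/c[2]*s['fx']+s['cx'],c[1]/c[2]*s['fy']+s['cy']
E
python3 - <<'E'
from h import *
st=telemetry.state(); print(st)
ims=[]
for c in ['side','top']:
    s=snapshot(c); T=cam2world(s); P=cloud(s,T); np.savez(c+'.npz',P=P,im=s['image'],T=T,K=[s['fx'],s['fy'],s['cx'],s['cy']])
    cv2.imwrite(f'pics/{c}0.png',s['image'])
    print(c,T[:3,3].round(3),s['fx'])
    for n in ['gauge','gauge_tip','rest','stand','sleeve_mouth','card','phone','tape','glue']:
        for d in models.spot_point(c,n)[:4]:
            u,v=map(int,np.round(d['location'])); 
            print(c,n,round(d['p'],2),u,v,P[np.clip(v,0,419),np.clip(u,0,559)].round(3))
E
```

```text
{'t': 0.0, 'q': array([ 1.1467854 ,  0.41187825, -0.01271558,  1.59705431,  0.00560265,
        1.13425424, -0.08220755]), 'qd': array([-1.04281734e-03,  8.30397779e-04,  4.90290084e-04,  2.05752787e-04,
        4.43970261e-04, -3.24619946e-04,  1.37637572e-05]), 'effort': array([ 8.25157222e-04, -6.00619769e+01,  6.81324396e-01, -2.99414617e+01,
        1.34258129e-02,  1.06260102e-02,  7.39757866e-06]), 'position': array([ 0.21751336, -0.58541232,  0.23046232]), 'tool_rot': array([-7.55158700e-04,  9.84214315e-01,  1.76979026e-01, -1.92293781e-04]), 'contact_force': array([ 0.60599082, -0.47960356, -0.7353886 ]), 'wrist_torque': array([ 0.01360011, -0.02717732,  0.03381846]), 'finger_gap': 0.08548615767248291}
side [0.195 0.737 0.909] 425.2053524102572
side gauge 0.87 265 288 [0.454 0.208 0.074]
side gauge 0.82 311 360 [0.299 0.306 0.014]
side gauge 0.78 398 204 [ 0.226 -0.26   0.023]
side gauge_tip 0.95 355 198 [ 0.357 -0.262 -0.002]
side gauge_tip 0.81 303 298 [0.375 0.152 0.   ]
side gauge_tip 0.67 287 373 [0.339 0.349 0.   ]
side rest 0.72 261 302 [0.465 0.211 0.011]
side stand
[... 393 characters left out ...]
-0.265  0.004]
top gauge 0.63 157 269 [0.296 0.303 0.015]
top gauge 0.55 191 210 [0.469 0.212 0.011]
top gauge_tip 0.72 346 254 [ 0.35  -0.245  0.003]
top gauge_tip 0.67 195 245 [0.367 0.197 0.009]
top gauge_tip 0.52 144 247 [ 0.359  0.347 -0.   ]
top rest 0.8 189 214 [0.452 0.208 0.072]
top stand 0.57 321 201 [ 0.504 -0.169  0.009]
top sleeve_mouth 0.75 330 199 [ 0.495 -0.178  0.136]
top card 0.86 266 212 [ 0.469 -0.008  0.001]
top card 0.24 193 245 [ 0.367  0.205 -0.001]
top phone 0.87 277 122 [ 0.74  -0.035  0.006]
top phone 0.22 411 211 [ 0.472 -0.411  0.088]
top tape 0.7 105 183 [ 0.546  0.472 -0.005]
top glue 0.64 409 212 [ 0.47  -0.407  0.082]
top glue 0.22 191 212 [0.464 0.212 0.007]
```

```bash
sleep 3; ls pics
```

```text
side0.png
top0.png
```

View pics/side0.png

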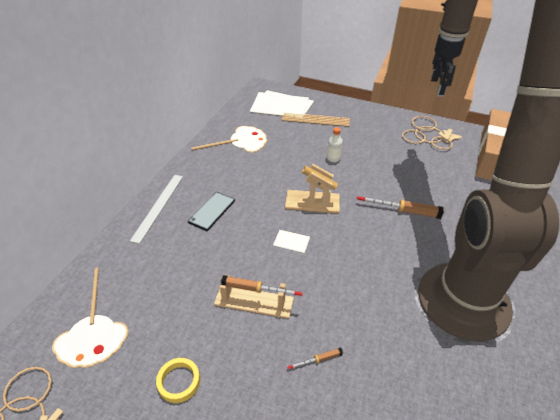

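View pics/top0.png

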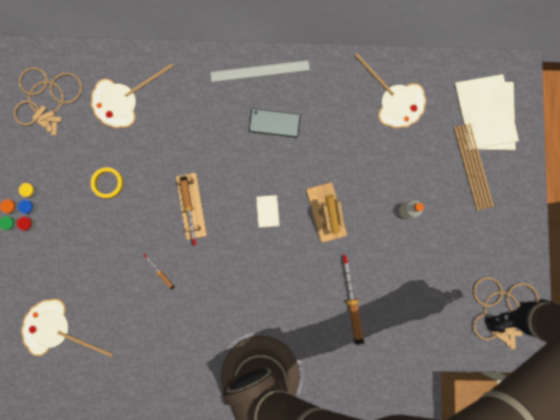

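Both pictures show the middle-sized gauge on its rest (side 265,288; top 189,210), with the decoys lying at side (315,360) and (400,205). The stand is at top (327,210), the card at top (267,211), and the tube mouth near side (307,170). Next I measure the axes from the depth clouds.

```bash
cat >> h.py <<'E'
def goal(p,Rm,st=None):
    "print shift (mm) and turn (rad) in tool axes"
    st=st or telemetry.state(); R0=Rq(st['tool_rot']); p=np.array(p)
    w=R.from_matrix(R0.T@Rm).as_rotvec(); o=R0.T@(p-st['position'])*1e3
    print('t',round(st['t'],2),'turn',w.round(3).tolist(),'off',o.round(1).tolist(),'rows',round(max(np.linalg.norm(o)/41.7,np.degrees(np.linalg.norm(w))/7.16),1))
def tool(yaw,pitch=0):
    "tool x = gauge +x at yaw, raised by pitch; z downish"
    x=np.array([np.cos(yaw)*np.cos(pitch),np.sin(yaw)*np.cos(pitch),np.sin(pitch)])
    y=np.array([np.sin(yaw),-np.cos(yaw),0]); return np.stack([x,y,np.cross(x,y)],1)
def rect(Q):
    c,s,a=cv2.minAreaRect((Q[:,:2]*1e3).astype(np.float32)); return np.round(c,1),np.round(s,1),round(a,1)
E
python3 - <<'E'
from h import *
for c in ['side','top']:
    P=np.load(c+'.npz')['P'].reshape(-1,3); P=P[~np.isnan(P).any(1)]
    def box(x0,x1,y0,y1,z0,z1): 
        return P[(P[:,0]>x0)&(P[:,0]<x1)&(P[:,1]>y0)&(P[:,1]<y1)&(P[:,2]>z0)&(P[:,2]<z1)]
    print(c,'restbase',rect(box(.33,.6,.14,.28,.006,.02)))
    g=box(.33,.6,.14,.28,.055,.1); print(' gauge',rect(g),len(g),np.median(g,0).round(3))
    print(' standbase',rect(box(.36,.62,-.26,-.09,.007,.02)))
    t=box(.36,.62,-.26,-.09,.05,.2); print(' standtop',rect(t),t.min(0).round(3),t.max(0).round(3))
    im=np.load(c+'.npz')['im']; Pi=np.load(c+'.npz')['P']
    w=(im.min(2)>170)&(abs(Pi[...,0]-.47)<.09)&(abs(Pi[...,1])<.08); print(' card',rect(Pi[w]),np.median(Pi[w],0).round(4))
goal([.46,.21,.30],tool(0.1))
E
```

```text
side restbase (array([452.6, 213.5]), array([110.5, 254.4]), 85.5)
 gauge (array([465.1, 210.1]), array([195.7,  41.6]), 10.5) 714 [0.489 0.217 0.076]
 standbase (array([ 491.9, -171. ]), array([150.7, 211. ]), 89.6)
 standtop (array([ 460.3, -189. ]), array([105.4,  54.1]), 17.8) [ 0.408 -0.227  0.05 ] [ 0.511 -0.155  0.142]
 card (array([474.6, -14.1]), array([95.5, 67.5]), 7.3) [ 0.4729 -0.0124  0.0036]
top restbase (array([460.7, 210.4]), array([256.3, 132.8]), 0.8)
 gauge (array([463.2, 211.2]), array([197.9,  37.7]), 10.7) 463 [0.485 0.214 0.077]
 standbase (array([ 483.3, -192.1]), array([153.8, 266. ]), 79.1)
 standtop (array([ 457.6, -186.6]), array([106.3,  50.8]), 14.8) [ 0.407 -0.22   0.05 ] [ 0.511 -0.154  0.141]
 card (array([472.7, -11.7]), array([89.8, 60.2]), 5.3) [ 0.4721 -0.011   0.0012]
t 1.0 turn [-0.0, -0.0, 0.256] off [504.3, -661.6, -68.7] rows 20.0
```

Request:
send_rows(turn=[[0, 0, 0.07], [0, 0, 0.07], [0, 0, 0.07], [0, 0, 0.07], [0, 0, 0.07]], offset=[[383, -279, -110], [383, -279, -110], [383, -279, -110], [383, -279, -110], [383, -279, -110]], jaw=[100, 100, 100, 100, 100])

```text
t: 1.42
position: [0.3305, -0.4151, 0.279]
tool_rot: [0.0, 0.99, 0.142, 0.0]
contact_force: [0.6, 0.1, 0.7]
finger_gap: 0.0854
```

```bash
python3 -c "
from h import *
goal([.50,-.19,.34],tool(.28))"
```

```text
t 1.42 turn [0.0, -0.0, 0.006] off [226.0, -168.2, -61.1] rows 6.9
```

Request:
send_rows(turn=[[0, 0, 0], [0, 0, 0], [0, 0, 0], [0, 0, 0], [0, 0, 0]], offset=[[226, -168, -61], [226, -168, -61], [226, -168, -61], [226, -168, -61], [226, -168, -61]], jaw=[100, 100, 100, 100, 100])

```text
t: 1.83
position: [0.4529, -0.2521, 0.3235]
tool_rot: [0.001, 0.99, 0.142, 0.0]
contact_force: [1.5, -2.0, 0.4]
finger_gap: 0.0854
```

Request:
send_rows(turn=[[0, 0, 0], [0, 0, 0], [0, 0, 0]], offset=[[62, -46, -17], [62, -46, -17], [62, -46, -17]], jaw=[100, 100, 100])

```text
t: 2.08
position: [0.5043, -0.1823, 0.3424]
tool_rot: [-0.001, 0.989, 0.148, 0.003]
contact_force: [-0.3, 0.3, -1.0]
finger_gap: 0.0851
```

```bash
cat >> h.py <<'E'
def wrist(tag):
    st=telemetry.state(); s=snapshot('wrist'); T=cam2world(s,st); P=cloud(s,T)
    cv2.imwrite(f'pics/{tag}.png',s['image']); np.savez(tag+'.npz',P=P,im=s['image'],T=T,K=[s['fx'],s['fy'],s['cx'],s['cy']])
    return st,s,T,P
def inbox(P,x0,x1,y0,y1,z0,z1):
    P=P.reshape(-1,3);return P[(P[:,0]>x0)&(P[:,0]<x1)&(P[:,1]>y0)&(P[:,1]<y1)&(P[:,2]>z0)&(P[:,2]<z1)]
E
python3 - <<'E'
from h import *
st,s,T,P=wrist('w1'); print(st['position'],st['qd'].max(),T.round(3),s['fx'])
for n in ['stand','sleeve_mouth']:
    for d in models.spot_point('wrist',n)[:3]:
        u,v=map(int,np.round(d['location'])); print(n,d['p'],u,v,P[np.clip(v,0,419),np.clip(u,0,559)])
d=models.cut_out('wrist','sleeve_mouth')
if d:
    Q=P[d[0]['region']]; Q=Q[~np.isnan(Q).any(1)]; print(len(Q),Q.min(0),Q.max(0))
print(rect(inbox(P,.3,.65,-.3,-.06,.009,.016)))
E
```

```text
[ 0.50427249 -0.18229803  0.34237055] 0.11753203536675162 [[ 0.292 -0.913 -0.285  0.577]
 [-0.957 -0.278 -0.087 -0.159]
 [-0.     0.298 -0.954  0.485]
 [ 0.     0.     0.     1.   ]] 327.15203709204576
stand 0.72 277 157 [ 0.50737847 -0.17324368  0.01052671]
sleeve_mouth 0.83 281 178 [ 0.50273668 -0.18099059  0.124532  ]
1414 [ 0.36886771 -0.22339426 -0.00174511] [ 0.50895726 -0.16448127  0.1408799 ]
(array([ 471.3, -184.2]), array([165.1,  79.9]), 16.2)
```

View pics/w1.png

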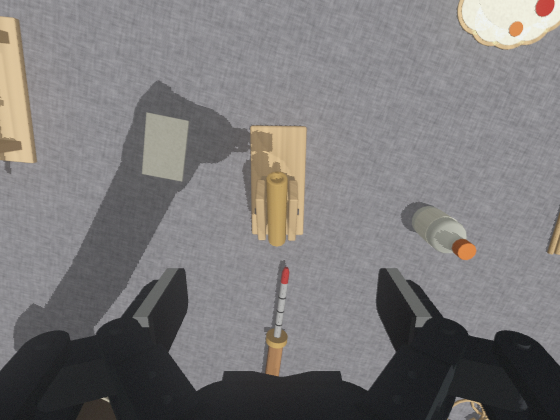

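The wrist view shows the tube's mouth at (277,178), and the 165×80 base gives a yaw of 16.2°. The arm was still settling, so I repeat the picture at rest and fit the tube.

```bash
cat >> h.py <<'E'
from scipy.optimize import least_squares
def fit_tube(P,m0,yaw0):
    "cylinder r=12, pitch 30 deg; returns mouth, yaw"
    def axes(yaw,pit): t=tool(yaw,pit); return t[:,0],t[:,1],-t[:,2]
    x,y,z=axes(yaw0,np.pi/6); D=P.reshape(-1,3)-m0; l=D@x; 
    k=(l>-108)&(l>-.108)&(l<-.004)&(abs(D@y)<.009)&(D@z>.004)&(D@z<.018); Q=P.reshape(-1,3)[k]; print('n',k.sum())
    def f(v):
        x,y,z=axes(v[2],v[3]); D=Q-(m0+v[0]*y+v[1]*z); return (np.hypot(D@y,D@z)-.012)*1e3
    r=least_squares(f,[0,0,yaw0,np.pi/6],loss='soft_l1'); v=r.x
    x,y,z=axes(v[2],v[3]); m=m0+v[0]*y+v[1]*z
    D=P.reshape(-1,3)-m; l=D@x; rr=np.hypot(D@y,D@z); k=(abs(rr-.010)<.0035)&(l>-.05)&(l<.02)
    print('mouth(line pt)',m.round(4),'yaw',v[2].round(3),'pitch deg',np.degrees(v[3]).round(2),'rim l pct',np.percentile(l[k],[90,95,98,100]).round(4),'cost',r.cost/len(Q))
    return m,v[2],v[3]
E
python3 - <<'E'
from h import *
st,s,T,P=wrist('w2'); print(st['position'],abs(st['qd']).max())
print(rect(inbox(P,.3,.65,-.3,-.06,.009,.016)))
fit_tube(P,np.array([.5025,-.1751,.130]),.283)
st['t']=0
goal([.485,.213,.25],tool(.185))
E
```

```text
[ 0.49874609 -0.1915999   0.34011759] 0.018980526005158017
(array([ 471.6, -184.2]), array([164. ,  79.9]), 16.2)
n 884
mouth(line pt) [ 0.5028 -0.1753  0.1295] yaw 0.279 pitch deg 29.98 rim l pct [0.0003 0.0006 0.001  0.0017] cost 0.11218697300320199
t 2.33 turn [0.001, 0.0, 0.098] off [100.2, -392.8, 89.5] rows 10.0
```

Request:
send_rows(turn=[[0, 0, 0.098], [0, 0, 0.098], [0, 0, 0.098], [0, 0, 0.098], [0, 0, 0.098]], offset=[[100, -393, 60], [100, -393, 60], [100, -393, 60], [100, -393, 60], [100, -393, 60]], jaw=[100, 100, 100, 100, 100])

```text
t: 2.75
position: [0.4912, 0.0152, 0.3091]
tool_rot: [0.001, 0.996, 0.091, -0.0]
contact_force: [0.7, 0.3, 0.1]
finger_gap: 0.0855
```

```bash
python3 -c "
from h import *
goal([.485,.213,.27],tool(.185))"
```

```text
t 2.75 turn [0.002, 0.0, -0.003] off [29.6, -195.8, 38.7] rows 4.8
```

Request:
send_rows(turn=[[0, 0, 0], [0, 0, 0], [0, 0, 0], [0, 0, 0], [0, 0, 0]], offset=[[10, -196, 38], [10, -196, 38], [10, -196, 38], [10, -196, 38], [10, -196, 38]], jaw=[100, 100, 100, 100, 100])

```text
t: 3.17
position: [0.465, 0.211, 0.2702]
tool_rot: [0.001, 0.996, 0.09, -0.0]
contact_force: [0.4, 0.3, -0.5]
finger_gap: 0.0852
```

Request:
send_rows(turn=[[0, 0, 0], [0, 0, 0], [0, 0, 0]], offset=[[0, 0, 0], [0, 0, 0], [0, 0, 0]], jaw=[100, 100, 100])

```text
t: 3.42
position: [0.4655, 0.2091, 0.2699]
tool_rot: [0.002, 0.996, 0.089, -0.0]
contact_force: [-0.3, -0.8, -0.1]
finger_gap: 0.0855
```

Run:
```python
from h import *
st,s,T,P=wrist('w3'); print(st['position'],abs(st['qd']).max())
print('base',rect(inbox(P,.33,.62,.14,.29,.007,.013)))
for n in ['gauge','gauge_tip']:
    for d in models.spot_point('wrist',n)[:3]:
        u,v=map(int,np.round(d['location'])); print(n,d['p'],u,v,P[np.clip(v,0,419),np.clip(u,0,559)])
# handle top profile
yaw=.185; t=tool(yaw); o=np.array([.452,.208,0]); D=(P.reshape(-1,3)-o)@np.stack([t[:,0],-t[:,1],[0,0,1]],1)
for l in np.arange(-.105,.115,.01):
    k=(abs(D[:,0]-l)<.005)&(abs(D[:,1])<.03)&(D[:,2]>.055)&(D[:,2]<.1); q=D[k]
    if len(q): print(round(l,3),len(q),'y',q[:,1].min().round(4),q[:,1].max().round(4),'z',np.percentile(q[:,2],95).round(4))
```

```text
[0.46548152 0.20909827 0.26986179] 0.020345729438542317
base (array([482. , 214.5]), array([190.1,  60. ]), 11.4)
gauge 0.88 192 282 [0.28672928 0.3035007  0.01019974]
gauge 0.66 279 179 [0.46832033 0.2125753  0.08460237]
gauge_tip 0.88 282 268 [ 0.32408506  0.18311848 -0.00114067]
gauge_tip 0.83 164 246 [0.33709609 0.34406431 0.0150413 ]
-0.085 37 y -0.0056 0.0025 z 0.0753
-0.075 60 y -0.0045 0.0035 z 0.0758
-0.065 63 y -0.0045 0.0035 z 0.0756
-0.055 66 y -0.0045 0.0034 z 0.0757
-0.045 166 y -0.0167 0.0165 z 0.0766
-0.035 312 y -0.0173 0.0166 z 0.0762
-0.025 75 y -0.0047 0.0042 z 0.0756
-0.015 69 y -0.0036 0.0041 z 0.0756
-0.005 71 y -0.0037 0.004 z 0.0756
0.005 63 y -0.0037 0.0038 z 0.0748
0.015 254 y -0.0134 0.0144 z 0.0846
0.025 165 y -0.0079 0.0087 z 0.0819
0.035 180 y -0.0079 0.0096 z 0.0819
0.045 180 y -0.0079 0.0095 z 0.0822
0.055 178 y -0.0079 0.0092 z 0.0821
0.065 180 y -0.0069 0.0101 z 0.0821
0.075 196 y -0.0069 0.0099 z 0.0821
0.085 197 y -0.0069 0.0106 z 0.0821
0.095 338 y -0.0171 0.0214 z 0.082
0.105 332 y -0.0171 0.0206 z 0.082
```

View pics/w3.png

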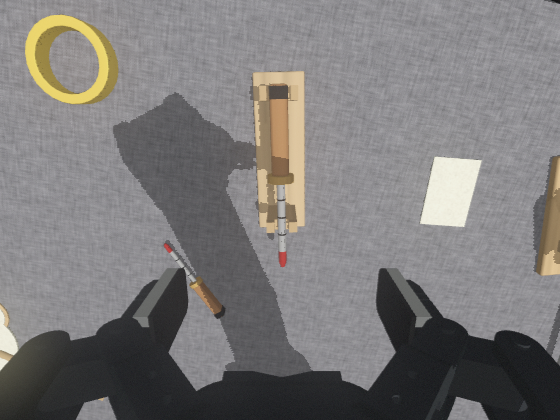

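Picture: the gauge lies along the rest, with its collar at (281,178) and red tip at (282,258). The base fits 190×60 mm, yaw 0.199, origin (0.4624, 0.2105), and the axis is 71 mm up, all as stated.

```bash
python3 -c "
from h import *
goal([.5065,.2194,.14],tool(.199))"
```

```text
t 3.57 turn [0.003, -0.0, -0.022] off [41.9, -3.6, 130.3] rows 3.3
```

Request:
send_rows(turn=[[0.003, 0, -0.022], [0.003, 0, -0.022], [0.003, 0, -0.022], [0.003, 0, -0.022], [0.003, 0, -0.022]], offset=[[42, -3.6, 130], [42, -3.6, 130], [42, -3.6, 130], [42, -3.6, 130], [42, -3.6, 130]], jaw=[100, 100, 100, 100, 100])

```text
t: 3.98
position: [0.5057, 0.2173, 0.1373]
tool_rot: [0.001, 0.995, 0.098, -0.003]
contact_force: [0.2, 0.3, 0.5]
finger_gap: 0.0853
```

```bash
python3 -c "
from h import *
goal([.5065,.2194,.052],tool(.199))"
```

```text
t 3.98 turn [0.001, 0.006, -0.002] off [1.7, -2.0, 85.3] rows 2.0
```

Request:
send_rows(turn=[[0, 0.006, -0.002], [0, 0.006, -0.002], [0, 0.006, -0.002], [0, 0.006, -0.002], [0, 0.006, -0.002]], offset=[[1.5, -2, 40], [1.5, -2, 75], [1.5, -2, 85], [1.5, -2, 85], [1.5, -2, 85]], jaw=[100, 100, 100, 100, 100])

```text
t: 4.4
position: [0.5072, 0.2197, 0.0545]
tool_rot: [0.0, 0.995, 0.099, 0.001]
contact_force: [-0.4, -0.0, 0.1]
finger_gap: 0.0859
```

```bash
python3 -c "
from h import *
goal([.5065,.2194,.052],tool(.199)); print(telemetry.state()['contact_force'])"
```

```text
t 4.4 turn [0.001, -0.002, -0.001] off [-0.8, 0.2, 2.5] rows 0.1
[-0.37357287 -0.00619799  0.09923887]
```

Request:
send_rows(turn=[[0, 0, 0], [0, 0, 0], [0, 0, 0], [0, 0, 0], [0, 0, 0]], offset=[[-0.5, 0, 1], [-0.5, 0, 2], [-0.5, 0, 2], [-0.5, 0, 2], [-0.5, 0, 2]], jaw=[60, 40, 20, 0, 0])

```text
t: 4.82
position: [0.5071, 0.2198, 0.0532]
tool_rot: [0.0, 0.995, 0.099, 0.001]
contact_force: [-1.5, -0.7, -0.7]
finger_gap: 0.0258
```

Request:
send_rows(turn=[[0, 0, 0], [0, 0, 0], [0, 0, 0], [0, 0, 0], [0, 0, 0]], offset=[[0, 0, 0], [0, 0, 0], [0, 0, 0], [0, 0, 0], [0, 0, 0]], jaw=[0, 0, 0, 0, 0])

```text
t: 5.23
position: [0.5072, 0.2198, 0.0534]
tool_rot: [0.0, 0.995, 0.099, 0.002]
contact_force: [-0.9, -0.7, 3.4]
finger_gap: 0.0168
```

Request:
send_rows(turn=[[0, 0, 0], [0, 0, 0], [0, 0, 0], [0, 0, 0], [0, 0, 0]], offset=[[0, 0, -15], [0, 0, -40], [0, 0, -80], [0, 0, -120], [0, 0, -150]], jaw=[0, 0, 0, 0, 0])

```text
t: 5.65
position: [0.5068, 0.2202, 0.206]
tool_rot: [-0.0, 0.995, 0.099, 0.002]
contact_force: [1.8, 0.5, -0.8]
finger_gap: 0.017
```

Request:
send_rows(turn=[[0, 0, 0], [0, 0, 0], [0, 0, 0], [0, 0, 0], [0, 0, 0]], offset=[[0, 0, -30], [0, 0, -60], [0, 0, -60], [0, 0, -60], [0, 0, -60]], jaw=[0, 0, 0, 0, 0])

```text
t: 6.07
position: [0.5062, 0.2197, 0.2651]
tool_rot: [0.0, 0.995, 0.099, 0.002]
contact_force: [-0.4, -0.8, -0.6]
finger_gap: 0.0171
```

```bash
cat >> h.py <<'E'
def fit_gauge(st,P,n=2):
    "rod+handle seen: returns gauge tip/collar estimate in the tool frame"
    R0=Rq(st['tool_rot']); return (P.reshape(-1,3)-st['position'])@R0
E
python3 - <<'E'
from h import *
st=telemetry.state(); print(st['t'],st['position'],st['finger_gap'],st['contact_force'])
for c in ['side','wrist','top']:
    s=snapshot(c); T=cam2world(s,st); P=cloud(s,T); cv2.imwrite(f'pics/h_{c}.png',s['image']); np.savez('h_'+c,P=P)
    R0=Rq(st['tool_rot'])
    for n in ['gauge','gauge_tip']:
        for d in models.spot_point(c,n)[:3]:
            u,v=map(int,np.round(d['location'])); p=P[np.clip(v,0,419),np.clip(u,0,559)]; print(c,n,round(d['p'],2),u,v,p.round(3),((p-st['position'])@R0).round(4))
    q=(P.reshape(-1,3)-st['position'])@R0
    # rod: profile
    for l in np.arange(-.16,-.03,.01):
        k=(abs(q[:,0]-l)<.005)&(abs(q[:,1])<.02)&(abs(q[:,2]+.019)<.025); z=q[k]
        if len(z)>2: print(c,round(l,3),len(z),'y',z[:,1].min().round(4),z[:,1].max().round(4),'z',z[:,2].min().round(4),z[:,2].max().round(4))
E
```

```text
6.0667 [0.50617244 0.21974822 0.26508561] 0.017086205018140718 [-0.41384676 -0.79304559 -0.63129404]
side gauge 0.63 402 204 [ 0.214 -0.251  0.036] [-0.3797  0.4034  0.2286]
side gauge 0.6 254 227 [0.467 0.221 0.291] [-0.0382 -0.0086 -0.0257]
side gauge 0.57 312 361 [0.297 0.301 0.   ] [-0.1895 -0.1209  0.2641]
side gauge_tip 0.73 355 198 [ 0.356 -0.257  0.003] [-0.2418  0.4377  0.2619]
side gauge_tip 0.58 309 235 [ 0.435 -0.053  0.002] [-0.1245  0.2537  0.2623]
side gauge_tip 0.57 287 372 [ 0.34   0.346 -0.   ] [-0.1392 -0.1569  0.2651]
side -0.14 16 y -0.0023 0.0044 z -0.0236 -0.0164
side -0.13 22 y -0.0042 0.0045 z -0.0237 -0.0166
side -0.12 22 y -0.003 0.0042 z -0.0237 -0.015
side -0.11 23 y -0.0031 0.0063 z -0.0251 -0.0165
side -0.1 21 y -0.0039 0.0057 z -0.0245 -0.0171
side -0.09 21 y -0.0041 0.0046 z -0.0247 -0.0175
side -0.08 22 y -0.0029 0.0052 z -0.024 -0.016
side -0.07 20 y -0.0025 0.0064 z -0.0232 -0.0163
side -0.06 21 y -0.0028 0.0071 z -0.0248 -0.017
side -0.05 21 y -0.0037 0.0036 z -0.024 -0.0138
side -0.04 79 y -0.0129 0.0149 z -0.0343 -0.004
wrist gauge 0.87 550 412 [0.529 0.164 0.352] [ 0.0113  0.0589 -0.087 ]
wrist gauge 0.74 282 372 [0.47  0.213 0.292] [-0.0362 -0.0006 -0.0268]
wrist gauge 0.72 196 305 [0.294 0.301 0.009] [-0.1932 -0.1216  0.2553]
wrist gauge_tip 0.74 166 272 [0.339 0.346 0.012] [-0.1397 -0.1572  0.2527]
wrist -0.04 563 y -0.0142 0.0128 z -0.0286 -0.0075
top gauge 0.94 350 300 [ 0.219 -0.252  0.027] [-0.3755  0.4062  0.2374]
top gauge 0.48 157 270 [0.293 0.304 0.012] [-0.1929 -0.1243  0.252 ]
top gauge_tip 0.85 342 256 [ 0.344 -0.234 -0.002] [-0.2496  0.4126  0.2669]
top gauge_tip 0.48 141 249 [ 0.353  0.356 -0.002] [-0.1242 -0.1639  0.267 ]
```

View pics/h_side.png

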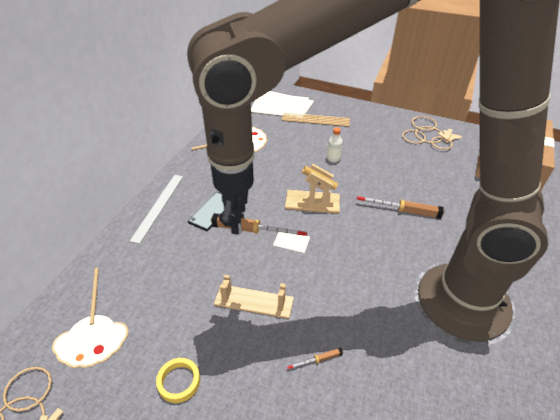

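Picture: the gauge is held level, with the handle in the fingers at (235,222) and the tip at (303,233); the rest is empty. Next I fit the rod in the tool frame and plan the pose in front of the tube.

```bash
cat >> h.py <<'E'
def fit_rod(q,lo=-.135,hi=-.052):
    k=(q[:,0]>lo)&(q[:,0]<hi)&(abs(q[:,1])<.014)&(abs(q[:,2]+.019)<.014); Q=q[k]
    f=lambda v:(np.hypot(Q[:,1]-v[0]-v[1]*(Q[:,0]+.09),Q[:,2]-v[2]-v[3]*(Q[:,0]+.09))-.0045)*1e3
    r=least_squares(f,[0,0,-.019,0],loss='soft_l1'); print('rod y,sy,z,sz at x=-.09',r.x.round(4),len(Q),round(r.cost/max(1,len(Q)),3)); return r.x
def tcp_for(mouth,Rm,depth,c=(-.0457,0,-.0185)):
    "TCP so that the collar face centre is `depth` m short (out) of the rim along tube axis"
    return mouth+Rm[:,0]*depth-Rm@np.array(c)
M=np.array([.5028,-.1753,.1295]); YAW=.281
E
python3 - <<'E'
from h import *
st=telemetry.state(); R0=Rq(st['tool_rot'])
P=np.load('h_side.npz')['P']; q=(P.reshape(-1,3)-st['position'])@R0; fit_rod(q)
Rm=tool(YAW,np.pi/6)
for d in (.2,.13,.0): print(d,tcp_for(M,Rm,d).round(4))
goal(tcp_for(M,Rm,.16),Rm)
E
```

```text
rod y,sy,z,sz at x=-.09 [ 0.0026 -0.0032 -0.0177  0.0061] 181 0.426
0.2 [ 0.7161 -0.1137  0.2363]
0.13 [ 0.6579 -0.1305  0.2013]
0.0 [ 0.5497 -0.1618  0.1363]
t 6.52 turn [0.021, 0.52, -0.08] off [104.8, 371.6, 49.6] rows 9.3
```

```bash
sed -i 's/-.0185)/-.0177)/' h.py; python3 -c "
from h import *
Rm=tool(YAW,np.pi/6); goal(tcp_for(M,Rm,.18),Rm)"
```

```text
t 6.52 turn [0.021, 0.52, -0.08] off [121.7, 370.2, 39.0] rows 9.4
```

Request:
send_rows(turn=[[0.021, 0.52, -0.08], [0.021, 0.52, -0.08], [0.021, 0.52, -0.08], [0.021, 0.52, -0.08], [0.021, 0.52, -0.08]], offset=[[122, 370, 39], [122, 370, 39], [122, 370, 39], [122, 370, 39], [122, 370, 39]], jaw=[0, 0, 0, 0, 0])

```text
t: 6.93
position: [0.6054, 0.0383, 0.2436]
tool_rot: [-0.034, 0.956, 0.136, 0.258]
contact_force: [0.3, 0.9, -2.3]
finger_gap: 0.0168
```

```bash
python3 -c "
from h import *
Rm=tool(YAW,np.pi/6); goal(tcp_for(M,Rm,.18),Rm)"
```

```text
t 6.93 turn [0.004, -0.003, 0.002] off [31.5, 176.6, 38.4] rows 4.4
```

Request:
send_rows(turn=[[0.004, -0.003, 0], [0.004, -0.003, 0], [0.004, -0.003, 0], [0.004, -0.003, 0], [0.004, -0.003, 0]], offset=[[31, 176, 38], [31, 176, 38], [31, 176, 38], [31, 176, 38], [31, 176, 38]], jaw=[0, 0, 0, 0, 0])

```text
t: 7.35
position: [0.6998, -0.1258, 0.2261]
tool_rot: [-0.034, 0.957, 0.133, 0.256]
contact_force: [-0.3, -1.2, -1.3]
finger_gap: 0.0171
```

Request:
send_rows(turn=[[0, 0, 0], [0, 0, 0]], offset=[[0, 0, 0], [0, 0, 0]], jaw=[0, 0])

```text
t: 7.52
position: [0.6995, -0.1281, 0.2248]
tool_rot: [-0.034, 0.957, 0.131, 0.256]
contact_force: [-0.7, 0.1, -0.5]
finger_gap: 0.0172
```

Run:
```python
from h import *
st=telemetry.state(); Rm=tool(YAW,np.pi/6); goal(tcp_for(M,Rm,.115),Rm,st); R0=Rq(st['tool_rot']); print(st['position'],abs(st['qd']).max(),st['contact_force'])
for c in ['side','top','wrist']:
    s=snapshot(c); T=cam2world(s,st); P=cloud(s,T); cv2.imwrite(f'pics/p_{c}.png',s['image'])
    print(c); q=(P.reshape(-1,3)-st['position'])@R0; 
    try: fit_rod(q)
    except Exception as e: print(e)
    fit_tube(P,M,YAW)
a=cv2.imread('pics/p_side.png')[110:250,210:400]; b=cv2.imread('pics/p_wrist.png')
cv2.imwrite('pics/p_crop.png',np.vstack([cv2.resize(a,(407,300),interpolation=2),cv2.resize(b,(407,300))]))
```

```text
t 7.52 turn [0.006, 0.002, -0.007] off [-62.0, -8.8, -0.8] rows 1.5
[ 0.69947867 -0.12808888  0.22480086] 0.03941621983955409 [-0.72187007  0.09170941 -0.48931329]
side
rod y,sy,z,sz at x=-.09 [ 0.0024 -0.0213 -0.0184  0.0058] 91 0.607
n 105
mouth(line pt) [ 0.5035 -0.1776  0.1296] yaw 0.302 pitch deg 29.97 rim l pct [0.0027 0.0031 0.0039 0.0043] cost 0.6444432436216588
top
rod y,sy,z,sz at x=-.09 [-0.0027  0.0223 -0.0178 -0.0669] 47 0.64
n 214
mouth(line pt) [ 0.5029 -0.1743  0.1288] yaw 0.287 pitch deg 30.41 rim l pct [-0.0001  0.0013  0.0024  0.0033] cost 0.9743114970648148
wrist
rod y,sy,z,sz at x=-.09 [ 0.     0.    -0.019  0.   ] 0 0.0
n 0Traceback (most recent call last):
  File "<stdin>", line 8, in <module>
  File "h.py", line 43, in fit_tube
    print('mouth(line pt)',m.round(4),'yaw',v[2].round(3),'pitch deg',np.degrees(v[3]).round(2),'rim l pct',np.percentile(l[k],[90,95,98,100]).round(4),'cost',r.cost/len(Q))
                                                                                                            ~~~~~~~~~~~~~^^^^^^^^^^^^^^^^^^^^^
    return _quantile_unchecked(
        a, q, axis, out, overwrite_input, method, keepdims, weights)
    return _ureduce(a,
                    func=_quantile_ureduce_func,
    ...<5 lines>...
                    overwrite_input=overwrite_input,
                    method=method)
    r = func(a, **kwargs)
    result = _quantile(arr,
                       quantiles=q,
    ...<2 lines>...
                       out=out,
                       weights=wgt)
    slices_having_nans = np.isnan(arr[-1, ...])
                                  ~~~^^^^^^^^^
IndexError: index -1 is out of bounds for axis 0 with size 0
```

Request:
send_rows(turn=[[0.006, 0.002, -0.007], [0.006, 0.002, -0.007], [0.006, 0.002, -0.007], [0.006, 0.002, -0.007], [0.006, 0.002, -0.007]], offset=[[-10, -8.8, -0.8], [-30, -8.8, -0.8], [-50, -8.8, -0.8], [-62, -8.8, -0.8], [-62, -8.8, -0.8]], jaw=[0, 0, 0, 0, 0])

```text
t: 8.08
position: [0.642, -0.1292, 0.1945]
tool_rot: [-0.037, 0.956, 0.139, 0.255]
contact_force: [-0.9, 0.6, -0.8]
finger_gap: 0.0172
```

Request:
send_rows(turn=[[0, 0, 0], [0, 0, 0]], offset=[[0, 0, 0], [0, 0, 0]], jaw=[0, 0])

```text
t: 8.25
position: [0.6427, -0.1284, 0.1955]
tool_rot: [-0.037, 0.956, 0.139, 0.256]
contact_force: [0.4, -0.1, 0.1]
finger_gap: 0.017
```

```bash
cat >> h.py <<'E'
def where():
    st=telemetry.state(); t=tool(YAW,np.pi/6); R0=Rq(st['tool_rot'])
    c=st['position']+R0@np.array([-.0457,0,-.0177]); tip=c-R0[:,0]*.1
    print('t',round(st['t'],2),'collar rel mouth(mm)',((c-M)@t*1e3).round(1),'tip',((tip-M)@t*1e3).round(1),'F tube axes',(st['contact_force']@t).round(1),'qd',abs(st['qd']).max().round(3))
E
python3 - <<'E'
from h import *
where()
st=telemetry.state(); Rm=tool(YAW,np.pi/6); goal(tcp_for(M,Rm,.08),Rm,st); R0=Rq(st['tool_rot'])
for c in ['side','wrist']:
    s=snapshot(c); T=cam2world(s,st); P=cloud(s,T); cv2.imwrite(f'pics/p_{c}.png',s['image'])
    if c=='side': q=(P.reshape(-1,3)-st['position'])@R0; fit_rod(q); fit_tube(P,M,YAW)
a=cv2.imread('pics/p_side.png')[110:250,210:400]; b=cv2.imread('pics/p_wrist.png')
cv2.imwrite('pics/p_crop.png',np.vstack([cv2.resize(a,(407,300),interpolation=2),cv2.resize(b,(407,300))]))
E
```

```text
t 8.25 collar rel mouth(mm) [115.   -5.9  -1.1] tip [15.  -5.2 -1.2] F tube axes [0.4 0.2 0.1] qd 0.014
t 8.25 turn [-0.004, 0.0, 0.007] off [-35.0, 6.0, 1.1] rows 0.9
rod y,sy,z,sz at x=-.09 [ 0.0025 -0.0114 -0.018   0.028 ] 92 0.564
n 100
mouth(line pt) [ 0.5037 -0.1782  0.1294] yaw 0.276 pitch deg 30.05 rim l pct [0.0023 0.0034 0.0045 0.005 ] cost 0.8283457658546597
```

View pics/p_crop.png

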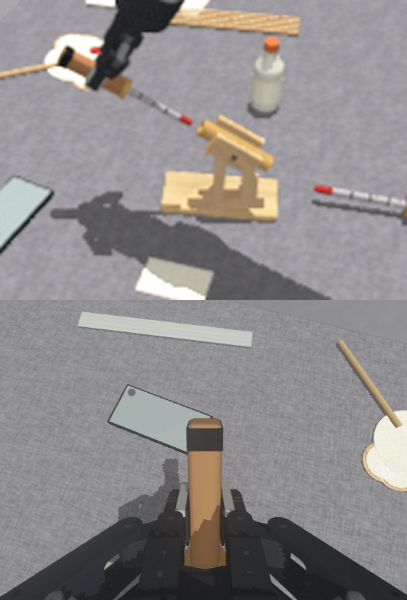

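The picture shows the tip in line with the tube, about 15 mm outside the mouth. I read the state again, since camera time lets the arm settle further.

Run:
```python
from h import *
where(); Rm=tool(YAW,np.pi/6); goal(tcp_for(M,Rm,.107),Rm)
```

```text
t 8.35 collar rel mouth(mm) [115.3  -5.7  -1. ] tip [15.3 -4.9 -1. ] F tube axes [ 0.5 -0.7  0.4] qd 0.004
t 8.35 turn [-0.004, 0.0, 0.007] off [-8.3, 6.0, 0.9] rows 0.2
```

Request:
send_rows(turn=[[-0.004, 0, 0.007], [-0.004, 0, 0.007], [-0.004, 0, 0.007], [-0.004, 0, 0.007], [-0.004, 0, 0.007]], offset=[[-2, 3, 0.5], [-5, 6, 1], [-8, 6, 1], [-8, 6, 1], [-8, 6, 1]], jaw=[0, 0, 0, 0, 0])

```text
t: 8.77
position: [0.6384, -0.1363, 0.1903]
tool_rot: [-0.036, 0.956, 0.135, 0.256]
contact_force: [0.3, 0.9, -1.3]
finger_gap: 0.0172
```

Run:
```python
from h import *
where(); Rm=tool(YAW,np.pi/6); goal(tcp_for(M,Rm,.107),Rm)
```

```text
t 8.77 collar rel mouth(mm) [1.069e+02 1.000e-01 1.000e-01] tip [6.9 0.1 0.1] F tube axes [-0.2 -0.8  1.4] qd 0.006
t 8.77 turn [-0.0, 0.0, -0.0] off [0.1, -0.1, -0.2] rows 0.0
```

Request:
send_rows(turn=[[0, 0, 0], [0, 0, 0], [0, 0, 0], [0, 0, 0], [0, 0, 0]], offset=[[-5, 0, 0], [-12, 0, 0], [-19, 0, 0], [-25, 0, 0], [-27, 0, 0]], jaw=[0, 0, 0, 0, 0])

```text
t: 9.18
position: [0.6144, -0.1433, 0.1758]
tool_rot: [-0.036, 0.957, 0.135, 0.255]
contact_force: [-0.8, -0.3, -0.6]
finger_gap: 0.0172
```

Run:
```python
from h import *
where(); Rm=tool(YAW,np.pi/6); goal(tcp_for(M,Rm,.04),Rm)
s=snapshot('side'); cv2.imwrite('pics/in1.png',cv2.resize(s['image'][120:230,230:380],(750,550),interpolation=2)); where()
```

```text
t 9.18 collar rel mouth(mm) [78.   0.1  0.2] tip [-22.  -0.  -0.] F tube axes [-1.   0.1  0.1] qd 0.044
t 9.18 turn [-0.0, 0.002, -0.001] off [-37.9, -0.1, -0.2] rows 0.9
t 9.23 collar rel mouth(mm) [78.2  0.2  0.1] tip [-21.8   0.1  -0. ] F tube axes [-0.6  0.3  0. ] qd 0.022
```

View pics/in1.png

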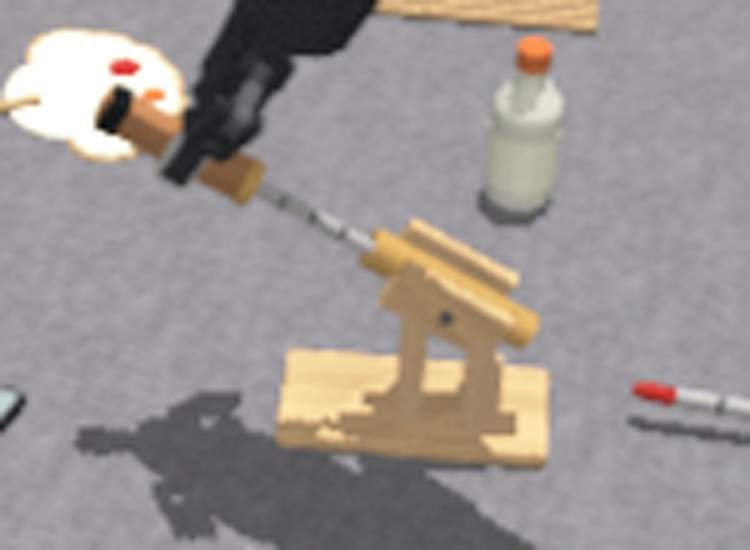

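The red tip is inside the tube (rod enters the rim at (370,243)), with no side force, so I carry on down.

Request:
send_rows(turn=[[0, 0.002, -0.001], [0, 0.002, -0.001], [0, 0.002, -0.001], [0, 0.002, -0.001], [0, 0.002, -0.001]], offset=[[-10, 0, 0], [-22, 0, 0], [-34, 0, 0], [-43, 0, 0], [-46, 0, 0]], jaw=[0, 0, 0, 0, 0])

```text
t: 9.65
position: [0.5749, -0.1549, 0.1521]
tool_rot: [-0.037, 0.957, 0.134, 0.256]
contact_force: [-0.5, -0.1, -1.2]
finger_gap: 0.0173
```

Run:
```python
from h import *
where(); Rm=tool(YAW,np.pi/6); goal(tcp_for(M,Rm,.01),Rm)
```

```text
t 9.65 collar rel mouth(mm) [30.5  0.3  0.1] tip [-69.5   0.1   0. ] F tube axes [-1.  -0.1  0.8] qd 0.072
t 9.65 turn [-0.0, 0.001, -0.002] off [-20.5, -0.3, -0.2] rows 0.5
```

Request:
send_rows(turn=[[0, 0.001, -0.002], [0, 0.001, -0.002], [0, 0.001, -0.002], [0, 0.001, -0.002], [0, 0.001, -0.002]], offset=[[-8, -0.2, 0], [-15, -0.3, -0.2], [-20, -0.3, -0.2], [-23, -0.3, -0.2], [-24, -0.3, -0.2]], jaw=[0, 0, 0, 0, 0])

```text
t: 10.07
position: [0.5543, -0.1606, 0.14]
tool_rot: [-0.036, 0.956, 0.135, 0.256]
contact_force: [-0.3, 0.2, -1.3]
finger_gap: 0.017
```

Run:
```python
from h import *
where(); Rm=tool(YAW,np.pi/6); goal(tcp_for(M,Rm,.0),Rm)
```

```text
t 10.07 collar rel mouth(mm) [ 5.9  0.1 -0.1] tip [-94.1   0.1  -0.1] F tube axes [-0.9 -0.3  1. ] qd 0.02
t 10.07 turn [-0.0, 0.0, -0.0] off [-5.9, -0.1, 0.0] rows 0.1
```

Request:
send_rows(turn=[[0, 0, 0], [0, 0, 0], [0, 0, 0], [0, 0, 0], [0, 0, 0]], offset=[[-1, 0, 0], [-2.5, 0, 0], [-4, 0, 0], [-5.5, 0, 0], [-6, 0, 0]], jaw=[0, 0, 0, 0, 0])

```text
t: 10.48
position: [0.5494, -0.1619, 0.1371]
tool_rot: [-0.036, 0.956, 0.135, 0.256]
contact_force: [0.8, 0.6, 0.4]
finger_gap: 0.0172
```

```bash
python3 -c "
from h import *
where()"
```

```text
t 10.48 collar rel mouth(mm) [ 0.1  0.1 -0. ] tip [-99.9   0.1  -0. ] F tube axes [ 1.  -0.4  0.1] qd 0.015
```

Request:
send_rows(turn=[[0, 0, 0], [0, 0, 0], [0, 0, 0], [0, 0, 0]], offset=[[-0.5, 0, 0], [-1, 0, 0], [-1.5, 0, 0], [-1.5, 0, 0]], jaw=[0, 0, 0, 0])

```text
t: 10.82
position: [0.5487, -0.1621, 0.1367]
tool_rot: [-0.036, 0.956, 0.135, 0.257]
contact_force: [2.6, 1.5, 0.7]
finger_gap: 0.0169
```

```bash
python3 -c "
from h import *
where()"
```

```text
t 10.82 collar rel mouth(mm) [-0.8  0.1 -0.1] tip [-1.008e+02  1.000e-01  0.000e+00] F tube axes [ 2.9 -0.7  0.9] qd 0.002
```

Request:
send_rows(turn=[[0, 0, 0], [0, 0, 0], [0, 0, 0], [0, 0, 0]], offset=[[-0.5, 0, 0], [-1, 0, 0], [-1.5, 0, 0], [-1.5, 0, 0]], jaw=[0, 0, 0, 0])

```text
t: 11.15
position: [0.5477, -0.1624, 0.1362]
tool_rot: [-0.036, 0.956, 0.135, 0.257]
contact_force: [3.0, 3.0, 1.4]
finger_gap: 0.017
```

Run:
```python
from h import *
where()
s=snapshot('side'); cv2.imwrite('pics/in2.png',cv2.resize(s['image'][120:230,230:380],(750,550),interpolation=2)); where()
```

```text
t 11.15 collar rel mouth(mm) [-1.9  0.1 -0.1] tip [-1.019e+02  2.000e-01  1.000e-01] F tube axes [ 3.9 -2.1  0.7] qd 0.003
t 11.2 collar rel mouth(mm) [-1.9  0.1 -0. ] tip [-1.019e+02  1.000e-01  1.000e-01] F tube axes [ 3.5 -1.4  1.5] qd 0.002
```

View pics/in2.png

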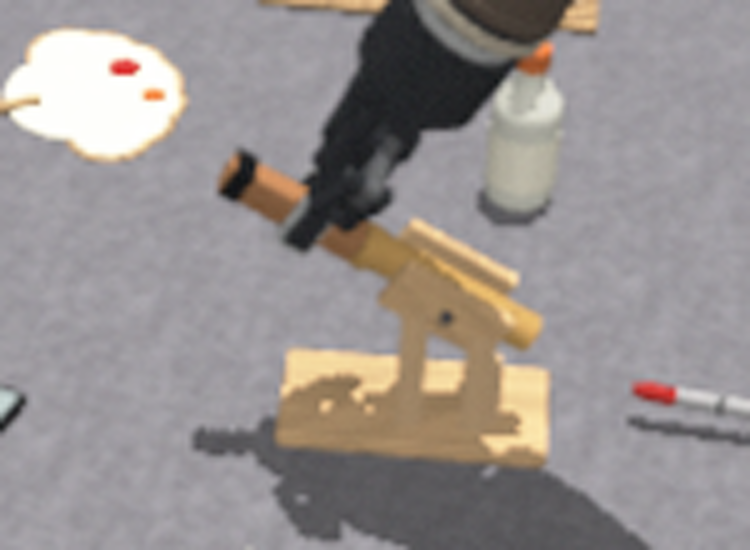

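The collar sits on the rim at (365,255), with an axial force of about 3.7 N and the tube pushed in only about 1 mm. Now I draw the rod straight out.

Request:
send_rows(turn=[[0, 0, 0], [0, 0, 0], [0, 0, 0], [0, 0, 0], [0, 0, 0]], offset=[[3, 0, 0], [12, 0, 0], [24, 0, 0], [36, 0, 0], [45, 0, 0]], jaw=[0, 0, 0, 0, 0])

```text
t: 11.62
position: [0.5858, -0.1515, 0.1592]
tool_rot: [-0.036, 0.956, 0.135, 0.257]
contact_force: [0.9, -0.5, -0.6]
finger_gap: 0.0171
```

```bash
python3 -c "
from h import *
where(); Rm=tool(YAW,np.pi/6); goal(tcp_for(M,Rm,.17),Rm)"
```

```text
t 11.62 collar rel mouth(mm) [43.9  0.2 -0.2] tip [-56.1   0.2  -0.1] F tube axes [0.4 0.7 0.9] qd 0.262
t 11.62 turn [0.0, -0.001, 0.0] off [126.1, -0.1, 0.4] rows 3.0
```

Request:
send_rows(turn=[[0, 0, 0], [0, 0, 0], [0, 0, 0], [0, 0, 0], [0, 0, 0]], offset=[[20, 0, 0], [45, 0, 0], [75, 0, 0], [105, 0, 0], [126, 0, 0]], jaw=[0, 0, 0, 0, 0])

```text
t: 12.03
position: [0.6927, -0.1203, 0.224]
tool_rot: [-0.036, 0.956, 0.136, 0.257]
contact_force: [0.4, 0.2, -0.3]
finger_gap: 0.0172
```

Request:
send_rows(turn=[[0, 0, 0], [0, 0, 0]], offset=[[0, 0, 0], [0, 0, 0]], jaw=[0, 0])

```text
t: 12.2
position: [0.6936, -0.119, 0.2246]
tool_rot: [-0.036, 0.956, 0.137, 0.258]
contact_force: [-0.7, 0.4, -1.4]
finger_gap: 0.0172
```

Run:
```python
from h import *
where()
C=np.array([.4725,-.012])
# final: level, yaw .2, tip at card centre, 0.002+0.12 ; choose yaw
for yaw in (0.2,):
    Rm=tool(yaw); p=np.append(C,.1215)-Rm@np.array([-.1457,0,-.0177]); print(p); goal(p,Rm); goal(p+[0,0,.06],Rm)
```

```text
t 12.2 collar rel mouth(mm) [174.1  -1.1  -0.5] tip [74.1 -0.8 -0.2] F tube axes [-1.2 -0.6  0.9] qd 0.059
[0.6152957  0.01694612 0.1038    ]
t 12.2 turn [-0.02, -0.526, 0.082] off [-92.6, -152.6, 85.6] rows 4.7
t 12.2 turn [-0.02, -0.526, 0.082] off [-62.5, -152.5, 33.7] rows 4.3
```

Request:
send_rows(turn=[[-0.02, -0.526, 0.082], [-0.02, -0.526, 0.082], [-0.02, -0.526, 0.082], [-0.02, -0.526, 0.082], [-0.02, -0.526, 0.082]], offset=[[0, -38, 9], [0, -75, 18], [-20, -110, 25], [-45, -140, 30], [-62, -152, 33]], jaw=[0, 0, 0, 0, 0])

```text
t: 12.62
position: [0.6131, 0.0212, 0.164]
tool_rot: [0.0, 0.995, 0.102, -0.003]
contact_force: [0.3, 1.4, -1.5]
finger_gap: 0.0172
```

Request:
send_rows(turn=[[0, 0, 0], [0, 0, 0], [0, 0, 0]], offset=[[0, 0, 0], [0, 0, 0], [0, 0, 0]], jaw=[0, 0, 0])

```text
t: 12.87
position: [0.6132, 0.0193, 0.1637]
tool_rot: [0.0, 0.995, 0.101, -0.003]
contact_force: [0.2, 0.0, -0.6]
finger_gap: 0.0171
```

Run:
```python
from h import *
for n in ('w1','w2','w3'):
    z=np.load(n+'.npz'); P=z['P']; hsv=cv2.cvtColor(z['im'],cv2.COLOR_BGR2HSV)
    w=(z['im'].min(2)>120)&(hsv[...,1]<45)&(abs(P[...,0]-.472)<.07)&(abs(P[...,1]+.012)<.06)&(P[...,2]<.02)
    print(n,w.sum(),rect(P[w]))
C=np.array([.4725,-.012]); Rm=tool(.2); p=np.append(C,.122)-Rm@np.array([-.1457,0,-.0177]); goal(p,Rm)
print(telemetry.state()['qd'].round(3))
```

```text
w1 3379 (array([472., -12.]), array([120. , 139.9]), 90.0)
w2 3753 (array([472., -12.]), array([139.9, 119.9]), 0.0)
w3 9527 (array([472., -12.]), array([140., 120.]), 0.0)
t 12.87 turn [-0.0, 0.006, 0.003] off [1.9, 2.7, 59.4] rows 1.4
[ 0.027 -0.016  0.011 -0.012  0.003  0.004 -0.004]
```

Request:
send_rows(turn=[[0, 0.006, 0.003], [0, 0.006, 0.003], [0, 0.006, 0.003], [0, 0.006, 0.003], [0, 0.006, 0.003]], offset=[[0.5, 1, 15], [1, 2, 32], [1.9, 2.7, 48], [1.9, 2.7, 57], [1.9, 2.7, 59.4]], jaw=[0, 0, 0, 0, 0])

```text
t: 13.28
position: [0.6147, 0.014, 0.1033]
tool_rot: [0.0, 0.995, 0.098, -0.0]
contact_force: [-0.2, -0.5, -0.5]
finger_gap: 0.0171
```

Request:
send_rows(turn=[[0, 0, 0], [0, 0, 0], [0, 0, 0], [0, 0, 0]], offset=[[0, 0, 0], [0, 0, 0], [0, 0, 0], [0, 0, 0]], jaw=[0, 0, 0, 0])

```text
t: 13.62
position: [0.6154, 0.0139, 0.1043]
tool_rot: [0.0, 0.995, 0.098, 0.001]
contact_force: [0.3, 0.1, -0.4]
finger_gap: 0.0168
```

Run:
```python
from h import *
st=telemetry.state(); R0=Rq(st['tool_rot'])
for c in ['side','top']:
    s=snapshot(c); T=cam2world(s,st); P=cloud(s,T); q=(P.reshape(-1,3)-st['position'])@R0; fit_rod(q)
    k=(abs(q[:,1])<.012)&(abs(q[:,2]+.018)<.012)&(q[:,0]<-.05); print(c,'min x',np.sort(q[k,0])[:4].round(4))
    hsv=cv2.cvtColor(s['image'],cv2.COLOR_BGR2HSV); w=(s['image'].min(2)>150)&(hsv[...,1]<45)&(abs(P[...,0]-.472)<.06)&(abs(P[...,1]+.012)<.05)&(P[...,2]<.02); print('card',rect(P[w]))
    cv2.imwrite(f'pics/f_{c}.png',s['image'])
a=cv2.imread('pics/f_side.png'); b=cv2.imread('pics/f_top.png')[120:260,170:440]
cv2.imwrite('pics/f.png',np.vstack([a[130:330,170:400][:, :],cv2.resize(b,(230,119))]) if 0 else np.hstack([cv2.resize(a[130:330,190:390],(400,400),interpolation=2),cv2.resize(b[:, :140],(400,400),interpolation=2)]))
st=telemetry.state(); R0=Rq(st['tool_rot']); print('tip',(st['position']+R0@[-.1457,0,-.0177]).round(4),'axis',R0[:,0].round(4),st['qd'].round(3),st['finger_gap'],st['t'])
Rm=tool(.2); goal(np.array([.4725,-.012,.122])-Rm@np.array([-.1457,0,-.0177]),Rm,st)
```

```text
rod y,sy,z,sz at x=-.09 [ 0.0024  0.0204 -0.0194 -0.0129] 102 0.694
side min x [-0.1422 -0.1406 -0.1401 -0.1399]
card (array([472., -12.]), array([ 99.9, 120. ]), 90.0)
rod y,sy,z,sz at x=-.09 [ 0.     0.    -0.019  0.   ] 0 0.0
top min x []
card (array([450.7,  13.3]), array([54.4, 13.5]), 8.3)
tip [ 0.4722 -0.0142  0.1216] axis [9.808e-01 1.952e-01 5.000e-04] [-0.002  0.002 -0.001  0.003  0.001 -0.    -0.001] 0.01677108724426391 13.7167
t 13.72 turn [0.001, -0.001, -0.003] off [0.7, -2.7, -0.3] rows 0.1
```

View pics/f.png

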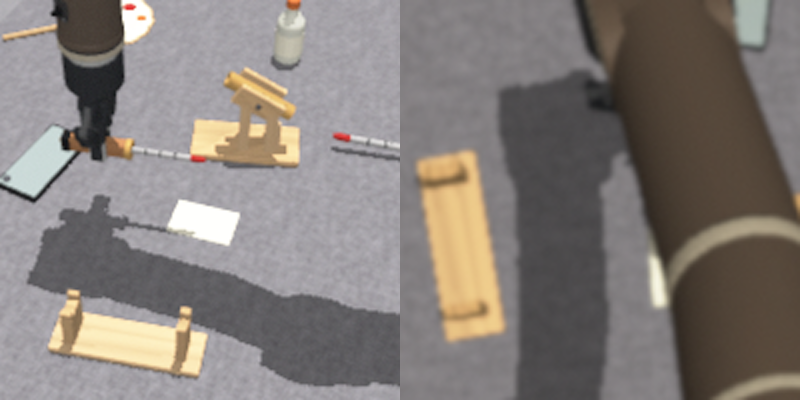

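The gauge is held level (handle at (95,145), red tip at (200,158) in the left half), above the card at (203,222). I trim the last 2.5 mm and let it settle.

Request:
send_rows(turn=[[0, 0, 0], [0, 0, 0], [0, 0, 0], [0, 0, 0], [0, 0, 0]], offset=[[0, -1, 0], [0.5, -2.5, 0], [0.5, -2.5, 0], [0.5, -2.5, 0], [0.5, -2.5, 0]], jaw=[0, 0, 0, 0, 0])

```text
t: 14.13
position: [0.6151, 0.0169, 0.1039]
tool_rot: [0.0, 0.995, 0.098, 0.0]
contact_force: [0.8, -0.1, -0.3]
finger_gap: 0.0171
```

Run:
```python
from h import *
snapshot('side'); snapshot('side')
st=telemetry.state(); R0=Rq(st['tool_rot']); tip=st['position']+R0@[-.1457,0,-.0177]; print('tip',tip.round(4),'axis',R0[:,0].round(4),abs(st['qd']).max().round(4),st['finger_gap'],st['t'])
if np.linalg.norm(tip-[.4725,-.012,.122])<.005 and abs(st['qd']).max()<.02: print(manip.finish_job())
```

```text
tip [ 0.4722 -0.0117  0.1216] axis [9.808e-01 1.953e-01 5.000e-04] 0.0023 0.017215436602060413 14.2333
the job is handed in; nothing more can be done
None
```

The gauge's rod went down the slanted tube until the collar stopped on the rim. I then drew it right out, and the job is handed in with the gauge held level over the card. It took 14.2 s of the 61 s allowed.

- **In the tube:** the collar met the rim with about 3.5–3.9 N along the tube. That is roughly 1 mm of give out of 12, so the tube was nowhere near its bottom. A side picture showed the collar on the rim.
- **Final pose:** worked out from the arm's pose and the grip, the tip is at (0.472, -0.012, 0.122) m. The card's middle measured (0.4727, -0.0117) m, so the tip is about 12 cm above it. The tool is level to about 0.03°, the arm was still, and the grip was steady at 17 mm.
- **Bystanders:** nothing in my path came near the phone, tape or glue bottle. I saw no change in the phone and glue in the pictures, but I did not re-measure them or check the tape at the end.

**Checks that failed or disagreed:**
- The top camera could not confirm the final tip because the arm hid it.
- The side camera showed the rod about 2.5 mm off sideways. It showed the same shift on the tube, so I took it as calibration error.
- The side camera's fits of the rod's tilt in the grip varied by up to about 1.6° once the gauge was away from the rest; its cleanest fit, just after the lift, gave 0.35°.

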